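# Check-weigh a sample tin on an arrested beam balance

### The arm

A 6-joint arm with a two-finger parallel gripper is mounted at the origin on the work surface; the furniture and walls round the work are solid. World frame = base frame: x ahead of the robot, y to its left, z up, the work surface at z = 0. Lengths are in m, angles in rad, forces in N, time in s.
With the tool pointing down it reaches from about 0.25 to 0.775 m from the base axis. Payload 4 kg.
Tool frame: the origin (TCP) lies at the very end of the fingers, on their centre line; the grasp point (between the pads) lies 19 mm behind it (robot.tcp_to_grasp is the distance from the TCP to the grasp point, in m); z points along the fingers, y is the line along which they close (so a half turn about z gives the same grasp; the last joint's range is limited). The gripper opens to 94 mm and grips with 3 to 60 N. Pads are 16 mm wide; open, the fingers measure 119 mm over their backs; the gripper's body (75 mm by 177 mm) begins 78 mm behind the grasp point.
Start: joints at [-1.433, 0.087, 1.371, -0, 1.684, -0.103], TCP at [0.131, -0.534, 0.206] pointing down, gripper open.
Joint ranges: [-3.1, 3.1], [-0.76, 2.03], [0.27, 2.55], [-1.08, 4.22], [0.17, 2.65], [-2.57, 2.57]. Speed limits (rad/s): [2.79, 2.79, 3.14, 3.14, 3.14, 3.14].

### API

Orientations are given as [roll, pitch, yaw] about the fixed x, y, z axes, in that order (R = Rz(yaw) Ry(pitch) Rx(roll)).
In Python, from bench import robot gives the robot as it stands.
- The arm moves only by the tool step_hand, called after ">>>" as name(argument=value, ...), one argument or row to a line, values as JSON. Schema: {"type":"object","properties":{"rows":{"type":"array","items":{"type":"array","items":{"type":"number"},"minItems":5,"maxItems":5},"minItems":1,"maxItems":20},"only":{"type":"string"},"quiet":{"type":"boolean"},"lines":{"type":"string"}},"required":["rows"],"additionalProperties":false}. rows is a list of rows, 1 to 20 of them, each of 5 numbers: the finger opening in m, then dx, dy, dz in parts of the range, where 1.0 means 30 cm, then a turn about the tool's z in parts of the range, where 1.0 means pi rad; each row shifts and turns the commanded pose from where the row before left it, along the tool's axes as they then stand; what a row does not reach is not made up. A row lasts 1/12 s, in which the tool goes at most 0.0417 m and 0.125 rad, less where a joint would pass 70% of its speed; a pose out of reach is approached as far as the arm can. The fingers move at their own pace and stop on an object; the grip force is fixed at half the most. Time passes only in rows, so rows that do not move let the fingers close. The tool returns the time, the measured TCP pose, the force, the opening and the grip force at its end. only (a regular expression) keeps the lines of the reply that match it, lines (a string "A,B") keeps lines A to B, and quiet returns only ok. Input that does not fit is refused with a message, and nothing moves.
- robot.get_obs(): the state, without advancing time (a new reading comes with each control period).
- robot.snapshot(name): name is "scene" or "top" or "wrist"; returns a dict with "color" (384x512x3 uint8, blue, green, red), "fx", "fy", "cx", "cy" (pixels), "k1" (the pictures are not rectified: a ray, as slopes to the right and down, at radius r is drawn at 1 + k1 r^2 times it, then the intrinsics apply), "extrinsics" (4x4, takes a point from world to camera coordinates). Camera axes: x right, y down, z forward; pixel columns grow to the right and rows downward; lengths in m; the calibration is good to about 2 mm. A picture is of the moment at which its call begins. There is no depth.
- robot.close_job(): hands the job in; it is judged then, once.
The state is a dict: "time": time; "joint_positions": joint angles; "qvel": joint speeds; "joint_torque": joint torques, N m; "tool_pos": TCP position; "ee_rot": TCP orientation; "wrist_force": force on the tool from outside, world axes, zero at the start; "wrist_torque": the same for the moment, N m; "width": finger opening in m; "finger_force": force on a finger pad.
Only numpy, scipy, OpenCV 4.12 (cv2) and the standard library are available. Lean on these libraries where they do the work, as an engineer would, in place of code of your own. Each camera call takes 0.05 s, during which the arm holds its last target. There are 200 camera calls.

### The job

Check the tin of grain on the beam balance: first, with the beam still arrested, set the middle-sized of the three brass check weights gently on the balance's empty pan. Then swing the arrest lever fully over to release the beam and let it hang free, level and still, for about two seconds. Finally swing the lever fully home again so that the beam is arrested, leaving the tin and the weight standing on their pans and everything else undisturbed.

Things in the scene. Friction and masses are not known exactly. Their poses are not given: they have to be found in the camera images.
- balance: beam balance, fixed to the worktop; grey base 300 mm along its y by 100 mm along its x, top of base 24 mm up, with a 66 mm wide tongue towards its -x (front, robot side) reaching x = -115 mm. Origin: centre of the underside; z up. The beam runs along y with its pivot 60 mm up; a round pan at y = +100 mm (holds the tin) and one at y = -100 mm (empty). The column is 72 mm high at most
- pan_r (a point): centre of the empty pan's floor, on the balance's -y side, 81 mm above the worktop. Aluminium dish, about 62 mm across inside at the floor and 70 mm at the rim, rim 4 mm above the floor. The pans stay level as the beam tilts. The balance is indifferent to where on the pan a load stands
- pan_l (a point): centre of the floor of the pan on the balance's +y side, alike, in which the tin stands, its top 108 mm above the worktop
- beam (a joint): tilt of the beam, rad: 0 level, -0.09 to 0.09; positive: the empty-pan (-y) end is down and the tin end is up. A weak centring spring (0.3 N m per rad) makes it settle level within about a second when both pans carry 100 g; it goes to its stop if the loads differ by more than about 30 g
- arrest (a joint): arrest lever, rad, swings in the horizontal plane: 0 = arrested (home, lever along the balance's +y, beam held up level from below), 1.5 = released (lever points to the balance's -x, towards the robot). Grows counter-clockwise seen from above. It has friction (about 1.2 N at the handle) and stays where left; lever axis at x = -85 mm, y = 0 of the balance. In between, the beam is partly free
- handle (a point): point on the axis of the lever's upright black round handle, 14 mm across, 85 mm above the worktop; the handle spans heights 48 to 98 mm and stands 50 mm from the lever's vertical axis. It is a fixed part of the lever; fingers may turn round it
- weight_mid: the middle-sized brass check weight (100 g), 30 mm across, 33 mm high with a knob at its top; origin: centre of its underside. The one to use
- weight_small: the smallest brass check weight (50 g), 24 mm across, 26 mm high; origin: centre of its underside. Leave it alone
- weight_large: the largest brass check weight (200 g), 38 mm across, 40 mm high; origin: centre of its underside. Leave it alone
- tin: open aluminium tin of grain (about 100 g), 56 mm across, 27 mm high, standing in the pan at the balance's +y end; origin: centre of its underside. Leave it there
- tin_empty: empty open aluminium tin, 56 mm across, 27 mm high, on the worktop; origin: centre of its underside. Leave it alone

How it is judged:
By the outcome, as a careful person would: the job done as asked, in the order asked, and still so for the second after the job is handed in, with the robot touching nothing.
It also fails if it takes over 72 s, if anything falls off the work surface, if the arm or the gripper's body presses on something with over 40 N, if the wrist force passes 120 N, or if a joint passes its speed limit or range.

## Working session

There is one attempt and no reset: what is moved stays moved. The work goes in short steps, Python scripts to look and compute and a tool call to move; the robot and the scene stay as the last step left them, time stands still between calls to the robot, and variables do not carry over. Pictures are saved under pics/ and viewed, at most 10 in all, crops included, and the job is handed in when it is done.

```bash
ls; mkdir -p pics
```

Create h.py:
```python
import numpy as np, cv2
from bench import robot
def snap(n,f=None):
    s=robot.snapshot(n)
    if f: cv2.imwrite('pics/'+f,s['color'])
    return s
def ray(s,u,v):
    K=np.array([[s['fx'],0,s['cx']],[0,s['fy'],s['cy']],[0,0,1.]])
    d=np.array([(u-s['cx'])/s['fx'],(v-s['cy'])/s['fy']]);x=d.copy()
    for _ in range(30): x=d/(1+s['k1']*(x@x))
    E=np.array(s['extrinsics']);R=E[:3,:3];t=E[:3,3]
    r=R.T@np.r_[x,1];return -R.T@t,r/np.linalg.norm(r)
def onz(s,u,v,z):
    o,r=ray(s,u,v);return o+r*(z-o[2])/r[2]
def tri(a,b):
    (o1,r1),(o2,r2)=a,b
    t=np.linalg.lstsq(np.c_[r1,-r2],o2-o1,rcond=None)[0]
    p,q=o1+t[0]*r1,o2+t[1]*r2
    return (p+q)/2,np.linalg.norm(p-q)
def proj(s,p):
    E=np.array(s['extrinsics']);c=E[:3,:3]@np.array(p)+E[:3,3];x=c[:2]/c[2];x=x*(1+s['k1']*(x@x))
    return np.array([s['fx']*x[0]+s['cx'],s['fy']*x[1]+s['cy']])
```

Run:
```python
from h import *
import numpy as np,pickle
d={}
for n in('scene','top','wrist'):
    s=snap(n,n+'0.png');d[n]=s
    o,r=ray(s,s['cx'],s['cy']);print(n,o.round(3),r.round(3),s['fx'])
pickle.dump(d,open('s0.pkl','wb'))
o=robot.get_obs();print(o['tool_pos'],o['ee_rot'],o['width'],o['time'])
```

```text
bench.py
pics
scene [ 0.272 -0.819  0.66 ] [ 0.247  0.785 -0.568] 429.3780541442751
top [ 0.274 -0.031  1.203] [ 0.206  0.024 -0.978] 417.61173353391536
wrist [ 0.206 -0.514  0.385] [-0.261 -0.061 -0.963] 335.82359822119787
[ 0.13109252 -0.53373209  0.20458529] [-3.13992885e+00 -1.60506297e-04  2.40778805e-01] 0.0941816494157133 0.15
```

View pics/top0.png

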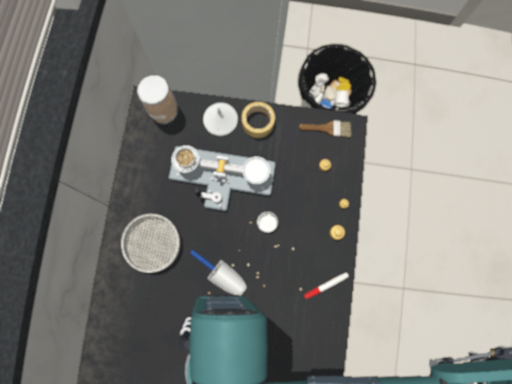

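View pics/scene0.png

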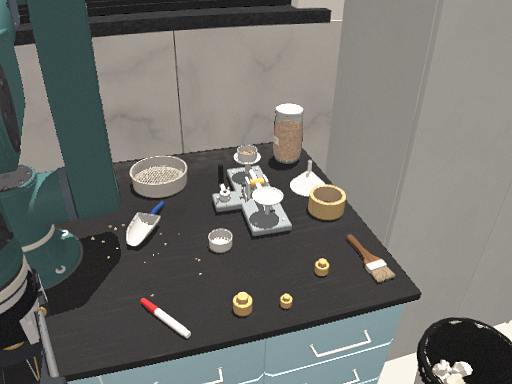

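Top view: balance with grain tin pan at (186,158), empty pan at (257,170), lever hub at (213,197) with black handle left at ~(200,196). The brass weights are at (325,165) middle, (344,203) small and (337,232) large. In the scene view the middle weight is at (322,268), the black handle at (221,175) and the empty pan at (267,196).

Run:
```python
from h import *
import pickle
d=pickle.load(open('s0.pkl','rb'))
def blobs(img,m,roi,amin=15):
    x0,y0,x1,y1=roi;mm=np.zeros_like(m);mm[y0:y1,x0:x1]=m[y0:y1,x0:x1]
    n,l,st,c=cv2.connectedComponentsWithStats(mm)
    return [(c[i].round(1).tolist(),st[i].tolist()) for i in range(1,n) if st[i][4]>=amin]
for n,roi in(('top',(300,145,365,260)),('scene',(220,250,340,325))):
    s=d[n];h=cv2.cvtColor(s['color'],cv2.COLOR_BGR2HSV)
    m=cv2.inRange(h,(12,80,70),(35,255,255))
    for b in blobs(0,m,roi): print(n,b, onz(s,*b[0],0.016).round(4))
for n,roi in(('top',(240,150,278,190)),('scene',(248,184,288,210)),('top',(165,140,205,175))):
    s=d[n];h=cv2.cvtColor(s['color'],cv2.COLOR_BGR2HSV)
    m=cv2.inRange(h,(0,0,200),(180,40,255))
    for b in blobs(0,m,roi,8): print(n,'pan',b, onz(s,*b[0],0.083).round(4))
a=cv2.resize(d['top']['color'][135:225,155:285],None,fx=6,fy=6,interpolation=cv2.INTER_CUBIC)
cv2.imwrite('pics/tz.png',a)
b=cv2.resize(d['scene']['color'][140:240,205:305],None,fx=6,fy=6,interpolation=cv2.INTER_CUBIC)
cv2.imwrite('pics/sz.png',b)
```

```text
top ([324.7, 164.6], [319, 158, 13, 14, 142]) [ 0.6158 -0.2083  0.016 ]
top ([343.7, 203.1], [339, 198, 11, 11, 95]) [ 0.5085 -0.2748  0.016 ]
top ([336.9, 231.9], [329, 224, 17, 17, 214]) [ 0.4226 -0.2631  0.016 ]
scene ([321.3, 267.0], [314, 258, 16, 18, 218]) [ 0.6168 -0.2098  0.016 ]
scene ([242.2, 303.8], [233, 291, 20, 26, 395]) [ 0.4235 -0.2633  0.016 ]
scene ([285.7, 300.7], [280, 293, 13, 16, 161]) [ 0.5087 -0.2795  0.016 ]
top pan ([255.3, 169.6], [240, 157, 31, 26, 615]) [ 0.5559 -0.0086  0.083 ]
scene pan ([264.5, 196.3], [248, 184, 35, 26, 553]) [ 0.5497 -0.0085  0.083 ]
scene pan ([277.2, 207.0], [272, 204, 11, 6, 43]) [ 0.5645 -0.0588  0.083 ]
top pan ([183.6, 159.2], [172, 146, 28, 29, 225]) [0.5586 0.1935 0.083 ]
top pan ([202.7, 162.1], [201, 159, 4, 7, 25]) [0.5575 0.1392 0.083 ]
```

View pics/tz.png

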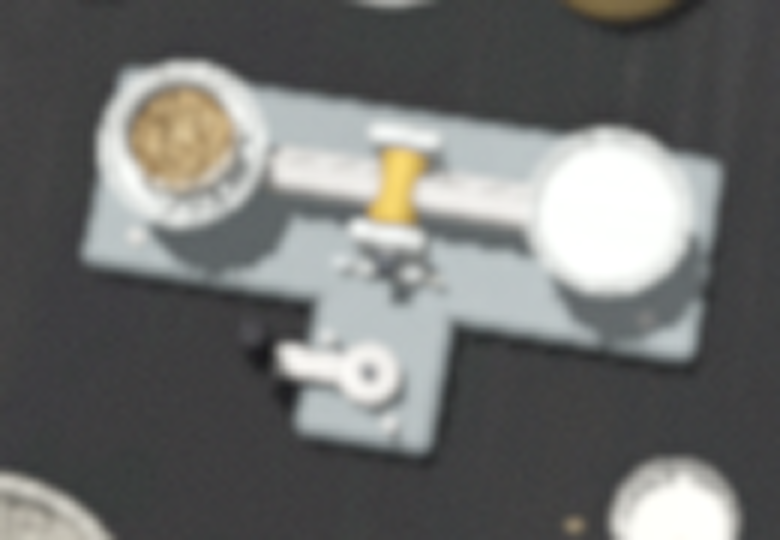

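View pics/sz.png

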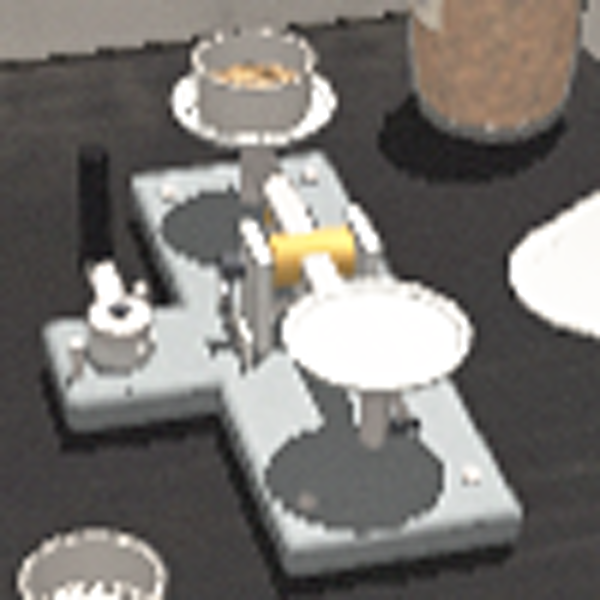

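The zooms show the empty pan's rim centred at about (257,170) in top and (267.8,195.8) in scene. The hub is at (216.5,197)/(225,191.7). The handle's top is at about (197,190.5)/(220.5,165.5).

Run:
```python
from h import *
import pickle
d=pickle.load(open('s0.pkl','rb'));T,S=d['top'],d['scene']
z=lambda x,y,ox,oy:((x+.5)/6-.5+ox,(y+.5)/6-.5+oy)
t=lambda x,y:z(x,y,155,135)
c=lambda x,y:z(x,y,205,140)
pt={'pan_r rim':(t(612,211),c(377,334)),'hub':(t(369,372),c(120,310)),'handle top':(t(252,332),c(93,152)),'pan_l':(t(183,144),c(253,97)),
'base NE':(t(722,160),None),'base SE':(t(693,360),None),'base NW':(t(122,70),None),'base SW':(t(83,262),None),'tongue SW':(t(297,433),None),'tongue SE':(t(432,452),None),'mid':((324.7,164.6),(321.3,267.0))}
for k,(a,b) in pt.items():
    if b: print(k,*[x.round(4) for x in tri(ray(T,*a),ray(S,*b))])
    else: print(k,onz(T,*a,.024).round(4))
print('base scene',[onz(S,*c(*p),.024).round(4) for p in((520,500),(290,560),(60,420))])
# handle top on z=.098
print(onz(T,*t(252,332),.098),onz(S,*c(93,152),.098),onz(S,*c(97,262),.048))
print('pan z.085',onz(T,*t(612,211),.085),onz(S,*c(377,334),.085))
```

```text
pan_r rim [ 0.5553 -0.0123  0.0874] 0.0008
hub [0.4732 0.0911 0.0477] 0.0018
handle top [0.4748 0.1408 0.0986] 0.0007
pan_l [0.5605 0.1886 0.0882] 0.0018
base NE [ 0.6035 -0.0609  0.024 ]
base SE [ 0.5032 -0.0593  0.024 ]
base NW [0.6094 0.2379 0.024 ]
base SW [0.511  0.2398 0.024 ]
tongue SW [0.4424 0.1233 0.024 ]
tongue SE [0.4422 0.0581 0.024 ]
mid [ 0.6168 -0.2086  0.0147] 0.0012
base scene [array([ 0.6054, -0.0535,  0.024 ]), array([ 0.5045, -0.0652,  0.024 ]), array([0.4379, 0.0511, 0.024 ])]
[0.47457233 0.1409489  0.098     ] [0.47539421 0.14188826 0.098     ] [0.4732251  0.13126332 0.048     ]
pan z.085 [ 0.55545378 -0.01219465  0.085     ] [ 0.55687113 -0.00891969  0.085     ]
```

The manual's scale: shifts go in shares of 30 cm and turns go in shares of pi rad. Converting my numbers, 0.0343 m / 0.3 = 0.1143, -0.0125 m / 0.3 = -0.0417.

>>> step_hand(
  rows=[
    [0.07,0.1143,-0.0417,0,0],
    [0.07,0.1143,-0.0417,0,0],
    [0.07,0.1143,-0.0417,0,0],
    [0.07,0.1143,-0.0417,0,0],
    [0.07,0.1143,-0.0417,0,0],
    [0.07,0.1143,-0.0417,0,0],
    [0.07,0.1143,-0.0417,0,0],
    [0.07,0.1143,-0.0417,0,0],
    [0.07,0.1143,-0.0417,0,0],
    [0.07,0.1143,-0.0417,0,0],
    [0.07,0.1143,-0.0417,0,0],
    [0.07,0.1143,-0.0417,0,0],
    [0.07,0.1143,-0.0417,0,0],
    [0.07,0.1143,-0.0417,0,0],
    [0.07,0.1143,-0.0417,0,0],
    [0.07,0.1143,-0.0417,0,0],
    [0.07,0,0,0.1,0],
    [0.07,0,0,0.1,0],
    [0.07,0,0,0,0],
    [0.07,0,0,0,0],
  ],
)

```text
time: 1.82
tool_pos: [0.6149, -0.2083, 0.1425]
ee_rot: [-3.138, 0.005, 0.241]
wrist_force: [0.7, -0.1, -0.3]
width: 0.0699
finger_force: 0.0
```

Add to h.py:
```python
def delta(target,yaw=None):
    from scipy.spatial.transform import Rotation as Ro
    o=robot.get_obs();R=Ro.from_euler('xyz',o['ee_rot']).as_matrix()
    print('t',o['time'],'tcp',np.round(o['tool_pos'],4),'yaw',round(o['ee_rot'][2],3),'F',np.round(o['wrist_force'],1),'w',round(o['width'],4),'| tool delta',(R.T@(np.array(target)-o['tool_pos'])).round(4))
```

Run:
```python
from h import *
s=snap('wrist','w1.png')
m=cv2.inRange(cv2.cvtColor(s['color'],cv2.COLOR_BGR2HSV),(12,80,70),(35,255,255))
n,l,st,c=cv2.connectedComponentsWithStats(m)
for i in range(1,n):
    if st[i][4]>60: print(c[i],st[i],onz(s,*c[i],.016).round(4))
print(proj(s,(.6168,-.2086,.015)))
delta((.6166,-.209,.008))
```

```text
[ 7.28969359 19.38718663] [  0   0  24  31 359] [0.6949 0.0266 0.016 ]
[59.0473613  26.97259811] [   0    0  101   52 2956] [ 0.6994 -0.016   0.016 ]
[261.07963446  36.06886423] [ 188   16  126   55 3064] [ 0.7328 -0.1826  0.016 ]
[351.03071948  50.24090542] [ 329   24   45   57 1237] [ 0.7401 -0.2598  0.016 ]
[257.42900919 172.64453524] [241 155  34  36 979] [ 0.6167 -0.208   0.016 ]
[295.01241135 282.9787234 ] [284 269  24  29 564] [ 0.5116 -0.274   0.016 ]
[ 97.39171375 326.54896422] [  85  292   33   69 1062] [ 0.4086 -0.0807  0.016 ]
[412.88389513 326.31273408] [ 394  292   32   69 1068] [ 0.491  -0.4115  0.016 ]
[263.21248741 357.58207452] [245 343  37  34 993] [ 0.4122 -0.265   0.016 ]
[464.08260105 380.50439367] [417 378  95   6 569] [ 0.4366 -0.494   0.016 ]
[258.09473826 172.43052041]
t 1.8667 tcp [ 0.6161 -0.2091  0.1453] yaw 0.241 F [-0.3 -0.5  0.4] w 0.07 | tool delta [7.000e-04 1.000e-04 1.373e-01]
```

View pics/w1.png

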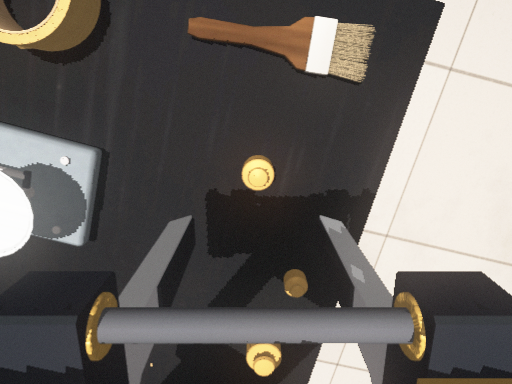

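The wrist view shows the middle weight at (257,172), where the triangulation predicts it. It is clear of the other objects.

In the tool's units: 0.025 m / 0.3 = 0.0833, 0.02 m / 0.3 = 0.0667.

>>> step_hand(
  rows=[
    [0.07,0,0,0.0833,0],
    [0.07,0,0,0.0833,0],
    [0.07,0,0,0.0833,0],
    [0.07,0,0,0.0833,0],
    [0.07,0,0,0.0667,0],
    [0.07,0,0,0.04,0],
    [0.07,0,0,0.0167,0],
    [0.07,0,0,0,0],
    [0.07,0,0,0,0],
    [0.02,0,0,0,0],
    [0.02,0,0,0,0],
    [0.02,0,0,0,0],
    [0.02,0,0,0,0],
    [0.02,0,0,0,0],
    [0.02,0,0,0,0],
    [0.02,0,0,0,0],
    [0.02,0,0,0,0],
    [0.02,0,0,0,0],
  ],
)

```text
time: 3.37
tool_pos: [0.6165, -0.2091, 0.0086]
ee_rot: [3.141, -0.0, 0.241]
wrist_force: [-0.4, 0.0, 0.6]
width: 0.029
finger_force: 30.0
```

```bash
python3 -c "
from h import *
delta((.5552,-.011,.2))"
```

```text
t 3.3667 tcp [ 0.6165 -0.2091  0.0086] yaw 0.241 F [-0.4  0.   0.6] w 0.029 | tool delta [-0.0123 -0.207  -0.1915]
```

In the tool's units: -0.03 m / 0.3 = -0.1, -0.024 m / 0.3 = -0.08.

>>> step_hand(
  rows=[
    [0.02,0,0,-0.05,0],
    [0.02,0,0,-0.1,0],
    [0.02,0,0,-0.1,0],
    [0.02,0,0,-0.1,0],
    [0.02,0,0,-0.1,0],
    [0.02,0,0,-0.05,0],
    [0.02,-0.0033,-0.04,0,0],
    [0.02,-0.004,-0.07,0,0],
    [0.02,-0.0047,-0.08,0,0],
    [0.02,-0.0047,-0.08,0,0],
    [0.02,-0.0047,-0.08,0,0],
    [0.02,-0.0047,-0.08,0,0],
    [0.02,-0.0047,-0.08,0,0],
    [0.02,-0.0047,-0.08,0,0],
    [0.02,-0.0047,-0.0667,0,0],
    [0.02,-0.001,-0.0333,0,0],
    [0.02,0,0,0,0],
    [0.02,0,0,0,0],
    [0.02,0,0,0,0],
  ],
)

```text
time: 4.95
tool_pos: [0.5551, -0.0117, 0.1578]
ee_rot: [3.141, 0.001, 0.24]
wrist_force: [0.0, -0.3, -0.8]
width: 0.0288
finger_force: 30.0
```

```bash
python3 -c "
from h import *
delta((.5552,-.011,.09))
s=snap('wrist','w2.png');print(proj(s,(.5552,-.011,.085)),proj(s,(.4728,.1411,.098)))
cv2.imwrite('pics/w2.png',s['color'])"
```

```text
t 4.95 tcp [ 0.5551 -0.0117  0.1578] yaw 0.24 F [ 0.  -0.3 -0.8] w 0.0288 | tool delta [ 0.0003 -0.0007  0.0678]
[256.13266938 191.40896282] [ 43.51009161 249.83375264]
```

View pics/w2.png

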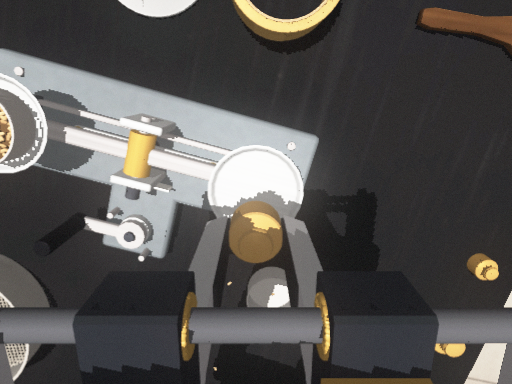

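The weight is held upright between the fingers. The pan rim is centred at about (256,188) against a prediction of (256,191), and the handle top is at (43,247) against (43.5,250). Both agree, so I lower it.

In the tool's units: 0.015 m / 0.3 = 0.05, 0.01 m / 0.3 = 0.0333.

>>> step_hand(
  rows=[
    [0.02,0,0,0.05,0],
    [0.02,0,0,0.05,0],
    [0.02,0,0,0.05,0],
    [0.02,0,0,0.0333,0],
    [0.02,0,0,0.0167,0],
    [0.02,0,0,0.01,0],
    [0.02,0,0,0,0],
    [0.02,0,0,0,0],
    [0.02,0,0,0.0033,0],
    [0.02,0,0,0,0],
    [0.02,0,0,0.0033,0],
    [0.02,0,0,0,0],
    [0.02,0,0,0,0],
  ],
)

```text
time: 6.08
tool_pos: [0.5552, -0.0109, 0.0936]
ee_rot: [3.141, -0.0, 0.241]
wrist_force: [0.9, 0.6, -1.8]
width: 0.0288
finger_force: 30.0
```

In the tool's units: 0.001 m / 0.3 = 0.0033.

>>> step_hand(
  rows=[
    [0.02,0,0,0.0033,0],
    [0.02,0,0,0,0],
    [0.02,0,0,0.0033,0],
    [0.02,0,0,0,0],
    [0.02,0,0,0,0],
  ],
)

```text
time: 6.5
tool_pos: [0.555, -0.011, 0.0913]
ee_rot: [-3.142, 0.0, 0.241]
wrist_force: [-0.5, -0.1, -0.6]
width: 0.0288
finger_force: 30.0
```

>>> step_hand(
  rows=[
    [0.02,0,0,0.0033,0],
    [0.02,0,0,0,0],
    [0.02,0,0,0,0],
  ],
)

```text
time: 6.75
tool_pos: [0.5551, -0.011, 0.0904]
ee_rot: [3.142, 0.0, 0.241]
wrist_force: [0.2, 0.5, -1.0]
width: 0.0287
finger_force: 30.0
```

In the tool's units: 0.0005 m / 0.3 = 0.0017.

>>> step_hand(
  rows=[
    [0.02,0,0,0.0017,0],
    [0.02,0,0,0,0],
    [0.02,0,0,0,0],
  ],
)

```text
time: 7.0
tool_pos: [0.5552, -0.011, 0.09]
ee_rot: [3.141, -0.0, 0.241]
wrist_force: [0.1, 0.1, -1.1]
width: 0.0291
finger_force: 30.0
```

In the tool's units: 0.0005 m / 0.3 = 0.0017.

>>> step_hand(
  rows=[
    [0.02,0,0,0.0017,0],
    [0.02,0,0,0,0],
    [0.02,0,0,0,0],
  ],
)

```text
time: 7.25
tool_pos: [0.5552, -0.011, 0.0896]
ee_rot: [3.141, -0.0, 0.241]
wrist_force: [-0.1, -0.4, 0.1]
width: 0.0287
finger_force: 30.0
```

In the tool's units: 0.0005 m / 0.3 = 0.0017.

>>> step_hand(
  rows=[
    [0.02,0,0,0.0017,0],
    [0.02,0,0,0,0],
    [0.02,0,0,0,0],
  ],
)

```text
time: 7.5
tool_pos: [0.5552, -0.011, 0.0892]
ee_rot: [3.141, -0.0, 0.241]
wrist_force: [0.3, -0.6, 0.5]
width: 0.0293
finger_force: 30.0
```

Contact at about 0.0895, as expected. Opening gently, then lifting.

In the tool's units: -0.02 m / 0.3 = -0.0667, -0.015 m / 0.3 = -0.05.

>>> step_hand(
  rows=[
    [0.031,0,0,0,0],
    [0.034,0,0,0,0],
    [0.04,0,0,0,0],
    [0.05,0,0,0,0],
    [0.05,0,0,0,0],
    [0.05,0,0,-0.0167,0],
    [0.05,0,0,-0.05,0],
    [0.05,0,0,-0.0667,0],
    [0.05,0,0,-0.0667,0],
    [0.05,0,0,-0.0667,0],
    [0.05,0,0,-0.0333,0],
    [0.05,0,0,0,0],
    [0.05,0,0,0,0],
  ],
)

```text
time: 8.58
tool_pos: [0.5553, -0.011, 0.1792]
ee_rot: [3.141, -0.001, 0.241]
wrist_force: [0.6, 0.3, -0.8]
width: 0.05
finger_force: 0.0
```

```bash
python3 -c "
from h import *
s=snap('scene');w=snap('wrist')
a=cv2.resize(s['color'][140:240,205:305],None,fx=4,fy=4,interpolation=cv2.INTER_CUBIC)
cv2.imwrite('pics/p3.png',np.hstack([cv2.resize(w['color'][:300,:400],(400,300)),a[:300]]))
print(proj(w,(.4728,.1411,.098)))
delta((.4728,.1411,.18))"
```

```text
[ 59.14620769 238.40955035]
t 8.6833 tcp [ 0.5543 -0.0108  0.1773] yaw 0.241 F [-0.7 -0.1 -0.1] w 0.0504 | tool delta [-0.043  -0.167  -0.0024]
```

View pics/p3.png

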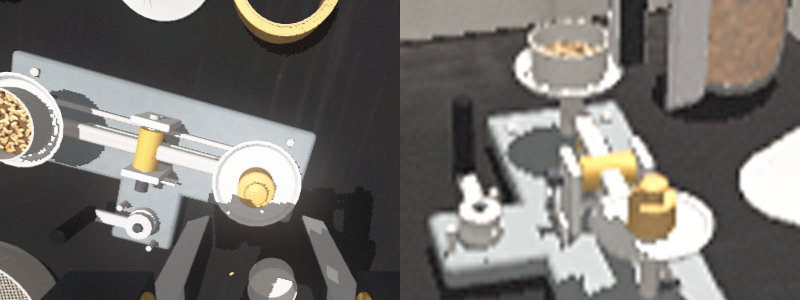

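The weight stands upright in the pan at (257,190) in the left half. The handle top is at about (58,237) against a predicted (59,238), so I move to the handle.

In the tool's units: -0.0244 m / 0.3 = -0.0813, -0.0209 m / 0.3 = -0.0697, -0.12 rad / 3.1416 = -0.0382.

>>> step_hand(
  rows=[
    [0.04,-0.0143,-0.0557,0,0],
    [0.04,-0.018,-0.0697,0,0],
    [0.04,-0.018,-0.0697,0,0],
    [0.04,-0.018,-0.0697,0,0],
    [0.04,-0.018,-0.0697,0,0],
    [0.04,-0.018,-0.0697,0,0],
    [0.04,-0.018,-0.0697,0,0],
    [0.04,-0.021,-0.0813,0,0],
    [0.04,0,0,0,-0.035],
    [0.04,0,0,0,-0.0382],
    [0.04,0,0,0,-0.0382],
    [0.04,0,0,0,-0.0382],
    [0.04,0,0,0,-0.0382],
    [0.04,0,0,0,-0.0382],
    [0.04,0,0,0,-0.0382],
    [0.04,0,0,0,-0.0382],
    [0.04,0,0,0,-0.0382],
    [0.04,0,0,0,-0.0382],
    [0.04,0,0,0,-0.0382],
    [0.04,0,0,0,0],
  ],
)

```text
time: 10.35
tool_pos: [0.4727, 0.1403, 0.1771]
ee_rot: [-3.138, 0.001, 1.553]
wrist_force: [0.6, -0.3, 0.6]
width: 0.0402
finger_force: 0.0
```

>>> step_hand(
  rows=[
    [0.04,0,0,0,0],
    [0.04,0,0,0,0],
    [0.04,0,0,0,0],
  ],
)

```text
time: 10.6
tool_pos: [0.4734, 0.1404, 0.1784]
ee_rot: [-3.141, 0.0, 1.549]
wrist_force: [-0.2, -0.4, 0.3]
width: 0.0403
finger_force: 0.0
```

```bash
python3 -c "
from h import *
delta((.4738,.1411,.065))
s=snap('wrist','w4.png')
print(proj(s,(.4738,.1411,.098)),proj(s,(.4738,.1411,.048)))"
```

```text
t 10.6 tcp [0.4734 0.1404 0.1784] yaw 1.549 F [-0.2 -0.4  0.3] w 0.0403 | tool delta [0.0007 0.0005 0.1134]
[257.14643656 190.46513523] [256.95602319 175.42878605]
```

View pics/w4.png

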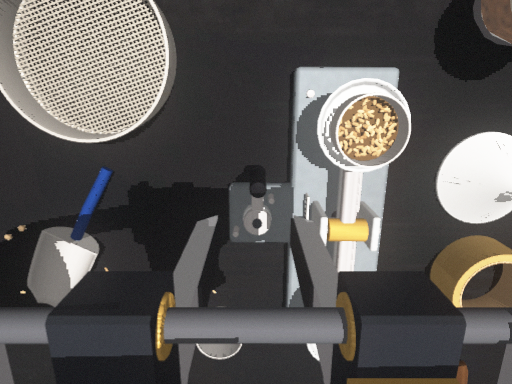

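The handle is seen at (257,188) top and (257,172) foot, centred between the fingers as predicted. Descending and caging it loosely.

In the tool's units: 0.025 m / 0.3 = 0.0833, 0.02 m / 0.3 = 0.0667.

>>> step_hand(
  rows=[
    [0.04,0.0017,0,0.0667,0],
    [0.04,0,0,0.0833,0],
    [0.04,0,0,0.0833,0],
    [0.04,0,0,0.0667,0],
    [0.04,0,0,0.05,0],
    [0.04,0,0,0.0267,0],
    [0.04,0,0,0,0],
    [0.04,0,0,0,0],
    [0.018,0,0,0,0],
    [0.018,0,0,0,0],
    [0.018,0,0,0,0],
    [0.018,0,0,0,0],
    [0.018,0,0,0,0],
  ],
)

```text
time: 11.73
tool_pos: [0.474, 0.141, 0.0665]
ee_rot: [3.141, -0.0, 1.551]
wrist_force: [0.1, -0.7, -0.6]
width: 0.0185
finger_force: 0.0
```

In the tool's units: -0.00375 m / 0.3 = -0.0125, -0.00014 m / 0.3 = -0.0005, -0.075 rad / 3.1416 = -0.0239.

>>> step_hand(
  rows=[
    [0.018,-0.0005,-0.0125,0,-0.0239],
    [0.018,-0.0005,-0.0125,0,-0.0239],
    [0.018,-0.0005,-0.0125,0,-0.0239],
    [0.018,-0.0005,-0.0125,0,-0.0239],
    [0.018,-0.0005,-0.0125,0,-0.0239],
    [0.018,-0.0005,-0.0125,0,-0.0239],
    [0.018,-0.0005,-0.0125,0,-0.0239],
    [0.018,-0.0005,-0.0125,0,-0.0239],
    [0.018,-0.0005,-0.0125,0,-0.0239],
    [0.018,-0.0005,-0.0125,0,-0.0239],
  ],
)

```text
time: 12.57
tool_pos: [0.4401, 0.1282, 0.0665]
ee_rot: [3.14, 0.002, 2.304]
wrist_force: [2.4, 0.1, 0.1]
width: 0.018
finger_force: 0.6
```

>>> step_hand(
  rows=[
    [0.018,-0.0005,-0.0125,0,-0.0239],
    [0.018,-0.0005,-0.0125,0,-0.0239],
    [0.018,-0.0005,-0.0125,0,-0.0239],
    [0.018,-0.0005,-0.0125,0,-0.0239],
    [0.018,-0.0005,-0.0125,0,-0.0239],
    [0.018,-0.0005,-0.0125,0,-0.0239],
    [0.018,-0.0005,-0.0125,0,-0.0239],
    [0.018,-0.0005,-0.0125,0,-0.0239],
    [0.018,-0.0005,-0.0125,0,-0.0239],
    [0.018,-0.0005,-0.0125,0,-0.0239],
    [0.018,0,0,0,0],
    [0.018,0,0,0,0],
  ],
)

```text
time: 13.57
tool_pos: [0.4228, 0.0954, 0.0661]
ee_rot: [-3.141, 0.0, 3.048]
wrist_force: [-0.0, -0.3, 0.4]
width: 0.0178
finger_force: 0.0
```

```bash
python3 -c "
from h import *
delta((.4218,.0921,.065))"
```

```text
t 13.5667 tcp [0.4228 0.0954 0.0661] yaw 3.048 F [-0.  -0.3  0.4] w 0.0178 | tool delta [ 0.0007 -0.0034  0.0011]
```

In the tool's units: -0.0015 m / 0.3 = -0.005.

>>> step_hand(
  rows=[
    [0.018,0,-0.005,0,0],
    [0.018,0,-0.005,0,0],
    [0.018,0,0,0,0],
    [0.018,0,0,0,0],
  ],
)

```text
time: 13.9
tool_pos: [0.4225, 0.0937, 0.0661]
ee_rot: [3.139, -0.0, 3.051]
wrist_force: [0.5, 5.6, 1.7]
width: 0.018
finger_force: 2.6
```

>>> step_hand(
  rows=[
    [0.018,0,-0.0033,0,0],
    [0.018,0,-0.0033,0,0],
    [0.018,0,0,0,0],
    [0.018,0,0,0,0],
  ],
)

```text
time: 14.23
tool_pos: [0.4225, 0.0935, 0.0661]
ee_rot: [3.135, -0.0, 3.051]
wrist_force: [1.5, 9.9, 0.5]
width: 0.018
finger_force: 4.9
```

In the tool's units: 0.0025 m / 0.3 = 0.0083, 0.0005 m / 0.3 = 0.0017.

>>> step_hand(
  rows=[
    [0.018,0,0.0083,0,0],
    [0.018,0,0.0017,0,0],
    [0.018,0,0,0,0],
    [0.018,0,0,0,0],
    [0.018,0,0,0,0],
    [0.018,0,0,0,0],
    [0.018,0,0,0,0],
    [0.018,0,0,0,0],
    [0.018,0,0,0,0],
    [0.018,0,0,0,0],
    [0.018,0,0,0,0],
    [0.018,0,0,0,0],
  ],
)

```text
time: 15.23
tool_pos: [0.4226, 0.0937, 0.066]
ee_rot: [3.141, -0.0, 3.051]
wrist_force: [-0.8, 4.7, 1.4]
width: 0.0179
finger_force: 2.4
```

```bash
python3 -c "
from h import *
s=snap('scene')
cv2.imwrite('pics/p5.png',cv2.resize(s['color'][130:240,195:315],None,fx=5,fy=5,interpolation=cv2.INTER_CUBIC))"
```

```text
(no output)
```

View pics/p5.png

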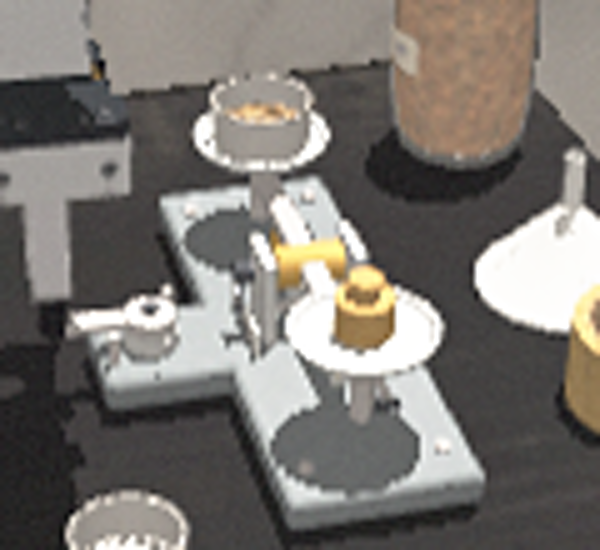

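The lever points at the robot. The beam is level, with pan_r's rim at (267.8,196), unchanged, and both loads are standing. Waiting another 2 s, then returning.

>>> step_hand(
  rows=[
    [0.018,0,0,0,0],
    [0.018,0,0,0,0],
    [0.018,0,0,0,0],
    [0.018,0,0,0,0],
    [0.018,0,0,0,0],
    [0.018,0,0,0,0],
    [0.018,0,0,0,0],
    [0.018,0,0,0,0],
    [0.018,0,0,0,0],
    [0.018,0,0,0,0],
    [0.018,0,0,0,0],
    [0.018,0,0,0,0],
    [0.018,0,0,0,0],
    [0.018,0,0,0,0],
    [0.018,0,0,0,0],
    [0.018,0,0,0,0],
    [0.018,0,0,0,0],
    [0.018,0,0,0,0],
  ],
)

```text
time: 16.78
tool_pos: [0.4226, 0.0937, 0.066]
ee_rot: [3.141, -0.0, 3.051]
wrist_force: [-1.1, 4.3, 2.0]
width: 0.0181
finger_force: 2.4
```

>>> step_hand(
  rows=[
    [0.018,-0.0005,0.0125,0,0.0239],
    [0.018,-0.0005,0.0125,0,0.0239],
    [0.018,-0.0005,0.0125,0,0.0239],
    [0.018,-0.0005,0.0125,0,0.0239],
    [0.018,-0.0005,0.0125,0,0.0239],
    [0.018,-0.0005,0.0125,0,0.0239],
    [0.018,-0.0005,0.0125,0,0.0239],
    [0.018,-0.0005,0.0125,0,0.0239],
    [0.018,-0.0005,0.0125,0,0.0239],
    [0.018,-0.0005,0.0125,0,0.0239],
  ],
)

```text
time: 17.62
tool_pos: [0.4381, 0.1244, 0.0651]
ee_rot: [-3.136, 0.001, 2.297]
wrist_force: [-2.9, -0.8, 1.3]
width: 0.0179
finger_force: 1.1
```

>>> step_hand(
  rows=[
    [0.018,-0.0005,0.0125,0,0.0239],
    [0.018,-0.0005,0.0125,0,0.0239],
    [0.018,-0.0005,0.0125,0,0.0239],
    [0.018,-0.0005,0.0125,0,0.0239],
    [0.018,-0.0005,0.0125,0,0.0239],
    [0.018,-0.0005,0.0125,0,0.0239],
    [0.018,-0.0005,0.0125,0,0.0239],
    [0.018,-0.0005,0.0125,0,0.0239],
    [0.018,-0.0005,0.0125,0,0.0239],
    [0.018,-0.0005,0.0125,0,0.0239],
    [0.018,0,0,0,0],
    [0.018,0,0,0,0],
  ],
)

```text
time: 18.62
tool_pos: [0.4734, 0.1377, 0.0654]
ee_rot: [-3.141, 0.003, 1.552]
wrist_force: [-0.8, -0.3, -1.2]
width: 0.0183
finger_force: 0.2
```

In the tool's units: 0.0015 m / 0.3 = 0.005, 0.001 m / 0.3 = 0.0033.

>>> step_hand(
  rows=[
    [0.018,0,0.005,0,0],
    [0.018,0,0.0033,0,0],
    [0.018,0,0,0,0],
    [0.018,0,0,0,0],
  ],
)

```text
time: 18.95
tool_pos: [0.4758, 0.1385, 0.0658]
ee_rot: [-3.141, 0.001, 1.551]
wrist_force: [-1.3, -0.4, -1.1]
width: 0.0181
finger_force: 0.6
```

>>> step_hand(
  rows=[
    [0.018,0,0.0033,0,0],
    [0.018,0,0.0033,0,0],
    [0.018,0,0,0,0],
    [0.018,0,0,0,0],
  ],
)

```text
time: 19.28
tool_pos: [0.4773, 0.1388, 0.0658]
ee_rot: [-3.14, 0.001, 1.551]
wrist_force: [-4.1, -0.8, 0.9]
width: 0.0176
finger_force: 1.9
```

In the tool's units: 0.001 m / 0.3 = 0.0033.

>>> step_hand(
  rows=[
    [0.018,0,0.0033,0,0],
    [0.018,0,0.0033,0,0],
    [0.018,0,0,0,0],
    [0.018,0,0,0,0],
  ],
)

```text
time: 19.62
tool_pos: [0.4775, 0.1388, 0.0657]
ee_rot: [-3.136, 0.001, 1.551]
wrist_force: [-8.7, -0.5, 3.4]
width: 0.0184
finger_force: 4.2
```

>>> step_hand(
  rows=[
    [0.018,0,0.0033,0,0],
    [0.018,0,0.0033,0,0],
    [0.018,0,0,0,0],
    [0.018,0,0,0,0],
  ],
)

```text
time: 19.95
tool_pos: [0.4777, 0.1388, 0.0655]
ee_rot: [-3.132, 0.001, 1.551]
wrist_force: [-12.7, -0.7, 6.3]
width: 0.018
finger_force: 6.4
```

At the home stop. Backing off, opening and lifting clear.

In the tool's units: -0.03 m / 0.3 = -0.1, -0.025 m / 0.3 = -0.0833.

>>> step_hand(
  rows=[
    [0.018,0,-0.01,0,0],
    [0.018,0,-0.0067,0,0],
    [0.018,0,0,0,0],
    [0.022,0,0,0,0],
    [0.03,0,0,0,0],
    [0.04,0,0,0,0],
    [0.04,0,0,0,0],
    [0.04,0,0,-0.0333,0],
    [0.04,0,0,-0.0833,0],
    [0.04,0,0,-0.0833,0],
    [0.04,0,0,-0.0833,0],
    [0.04,0,0,-0.0833,0],
    [0.04,0,0,-0.0333,0],
    [0.04,-0.0667,0,0,0],
    [0.04,-0.1,0,0,0],
    [0.04,-0.1,0,0,0],
    [0.04,-0.1,0,0,0],
    [0.04,-0.0667,0,0,0],
    [0.04,0,0,0,0],
  ],
)

```text
time: 21.53
tool_pos: [0.4742, 0.0057, 0.1857]
ee_rot: [-3.141, 0.002, 1.546]
wrist_force: [0.4, -0.1, 0.3]
width: 0.0401
finger_force: 0.0
```

```bash
python3 -c "
from h import *
s=snap('scene');t=snap('top')
f=lambda a:cv2.resize(a,(400,400),interpolation=cv2.INTER_CUBIC)
cv2.imwrite('pics/p6.png',np.hstack([f(s['color'][135:235,205:305]),f(t['color'][125:235,165:275])]))
delta((.4,0,.2))"
```

```text
t 21.6333 tcp [0.4743 0.0087 0.1858] yaw 1.549 F [ 0.5 -1.  -0.6] w 0.04 | tool delta [-0.0103 -0.0741 -0.0142]
```

View pics/p6.png

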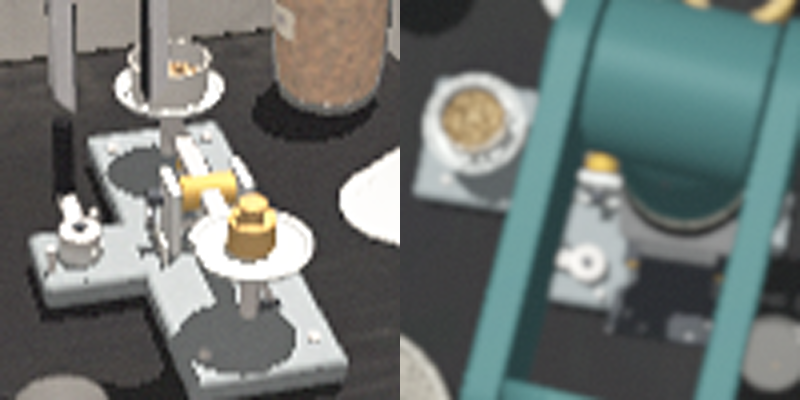

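The lever is home along +y, with the handle at (62,155) in the left crop as at the start. The beam is level, the weight and tin are on their pans, and the gripper is clear.

```bash
python3 -c "
from bench import robot
print(robot.close_job())"
```

```text
the job is handed in; nothing more can be done
None
```

Job handed in: I set the 100 g weight on the empty pan, released the beam (it hung level for over two seconds), then arrested it again, with the tin and weight on their pans and the gripper clear.

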